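# Load the tip lane

## Task

The three tip boxes stand in a touching row in the white-railed loading lane. Push the row from behind with the fingertips, as one train, until the front box is fully home against the end stop and no gaps are left. Then push the orange keeper arm with the outside of the fingers until it lies straight across the lane behind the last box. Do not lift the boxes or take the keeper's post between the fingers, and leave the jar and the two bottles standing beside the lane alone.

Things in the scene. Friction and masses are not known exactly. Their poses are not given: they have to be found in the camera images.
- lane: fixed loading lane: aluminium base, two white side rails, rear end open. Origin: on the work surface under its centre; +x points along the lane to the end stop (pushing direction). Floor at z = 6 mm, from x = -195 mm. Rails: inner faces at y = +-63.5 mm, 6 mm thick, top at z = 24 mm. With the row home, the last box's rear wall is at x = -77 mm and its origin at x = -36 mm. Sliding the row takes under 7 N.
- stop (a point): middle of the end stop's contact face (two black rubber pads on a white plate across the lane): x = 175, y = 0, z = 28 mm in the lane's frame; the fixed plate's top is at z = 54 mm.
- box_a: tip box, 86 x 122 x 65 mm, about 0.16 kg (varies). Blue base, white tips (the same look as box_c). Origin: centre of the underside; x points along the lane to the end stop. Front wall 43 mm ahead of the origin, rear wall 41 mm behind, sides at y = +-61 mm; walls solid up to 46 mm. Which box stands first, middle or last varies; origins of touching boxes are 84 mm apart.
- box_b: tip box, 86 x 122 x 55 mm, about 0.16 kg (varies). Clear grey base, black deck, half of the tips used. Origin: centre of the underside; x points along the lane to the end stop. Front wall 43 mm ahead of the origin, rear wall 41 mm behind, sides at y = +-61 mm; walls solid up to 46 mm. Which box stands first, middle or last varies; origins of touching boxes are 84 mm apart.
- box_c: tip box, 86 x 122 x 65 mm, about 0.16 kg (varies). Blue base, white tips (the same look as box_a). Origin: centre of the underside; x points along the lane to the end stop. Front wall 43 mm ahead of the origin, rear wall 41 mm behind, sides at y = +-61 mm; walls solid up to 46 mm. Which box stands first, middle or last varies; origins of touching boxes are 84 mm apart.
- keeper (a joint): angle a (rad) of the orange keeper arm, growing counter-clockwise from above; the arm points along (-sin a, cos a) in the lane's frame. Start 1.65 to 1.95: swung back outside the rail. 0 = closed, across the lane against its own stop, 6 mm clear of a row that is home. Below 1.5 it reaches into the lane. Stays where left; friction under 1 N at the post.
- keeper_post (a point): centre of the top of the round upright post on the keeper arm: 14 mm in diameter, 80 mm from the pivot, top 74 mm above the surface. The arm is a flat orange bar 12 mm wide, 30 to 40 mm above the surface, ending 6 mm past the post's centre; push the post anywhere from 42 to 74 mm.
- keeper_pivot (a point): point on the keeper's upright pivot axis, just outside the rail on the lane's -y side: x = -90, y = -78, z = 30 mm in the lane's frame; the orange hub rises to 42 mm.
- jar: bystander, blue-lidded jar, 53 mm in diameter, 86 mm high, loose, standing beside the lane; origin: centre of its underside.
- red_bottle: bystander, red-capped bottle, 44 mm in diameter, 98 mm high, loose, standing beside the lane; origin: centre of its underside.
- green_bottle: bystander, green-capped bottle, 46 mm in diameter, 92 mm high, loose, standing beside the lane; origin: centre of its underside.
There are look-alikes about, which are no part of the job. Leave any yellow look-alike of the box_b alone.

How it is judged:
By the outcome, as a careful person would: the job done as asked, in the order asked, and still so for the second after the job is handed in, with the robot touching nothing.
It also fails if it takes over 56 s, if anything falls off the work surface, if the arm or the gripper's body presses on something with over 40 N, if the wrist force passes 120 N, or if a joint passes its speed limit or range.

## Robot

A 6-joint arm with a two-finger parallel gripper is mounted at the origin on a cart in front of the work surface, level with it; the furniture and walls round the work are solid. World frame = base frame: x ahead of the robot, y to its left, z up, the work surface at z = 0. Lengths are in m, angles in degrees, forces in N, time in s.
With the tool pointing down it reaches from about 0.325 to 0.775 m from the base axis. Payload 5.5 kg.
Tool frame: the origin (TCP) lies at the centre of the arm's flange, where the gripper is bolted on; the fingertips stand 182 mm ahead of it and the grasp point (between the pads) lies 163 mm ahead of it; z points along the fingers, y is the direction in which the jaws open and shut (so a half turn about z gives the same grasp; the last joint's range is limited). The gripper opens to 88 mm and grips with 3 to 60 N. Pads are 20 mm wide; open, the fingers measure 115 mm over their backs; the gripper's body (75 mm by 178 mm) begins 61 mm behind the grasp point.
Start: joints at [63.329, 5.22, 70.514, -0, 104.267, -3.249], TCP at [0.239, 0.551, 0.405] pointing down, gripper open.
Joint ranges: [-164.24, 164.24], [-49.07, 125.15], [9.68, 141.18], [-86.29, 266.29], [3.28, 154.24], [-151.56, 151.56]. Speed limits (degrees/s): [147.25, 147.25, 172.46, 180, 180, 180].

## Interface

Orientations are given as [roll, pitch, yaw] about the fixed x, y, z axes, in that order (R = Rz(yaw) Ry(pitch) Rx(roll)).
In Python, from station import r gives the robot as it stands. The module is installed in compiled form; this text tells all that it offers. Calls block until the motion is done:
- r.reach(position, orientation): joint-space move of the TCP to a pose.
- r.servo_line(position, rotation=None, speed=0.15): straight line of the TCP; rotation=None keeps the orientation; speed is the mean speed in m/s.
- r.move_joints(angles): joint-space move.
- r.let_go() and r.grab(squeeze=None): open the fingers fully, or close them until they stop; squeeze is the grip in N (None keeps the last).
- r.wait(seconds).
- r.inverse_kinematics(position, orientation): joint angles nearest the present ones, or None.
- r.sense(): the state.
- r.snapshot(name): name is "side" or "top" or "wrist"; returns a dict with "frame" (420x560x3 uint8, red, green, blue), "fx", "fy", "cx", "cy" (pixels), "R" (3x3) and "t" (3): a world point X has camera coordinates R X + t. Camera axes: x right, y down, z forward; pixel columns grow to the right and rows downward; lengths in m; the calibration is good to about 2 mm. A picture is of the moment at which its call begins. There is no depth.
A pose or a line that the arm cannot do raises r.IKError and nothing moves.
- r.hand_in(): hands the job in, once; it reports no verdict.
The state is a dict: "clock": time; "joints": joint angles; "joint_vel": joint speeds; "joint_torque": joint torques, N m; "tcp_pos": TCP position; "orientation": TCP orientation; "contact_force": force on the tool from outside, world axes, zero at the start; "torque": the same for the moment, N m; "opening": finger opening in m.
Only numpy, scipy, OpenCV 4.12 (cv2) and the standard library are available. Lean on these libraries where they do the work, as an engineer would, in place of code of your own. Each camera call takes 0.05 s, during which the arm holds its last target.

## Working session

There is one attempt and no reset: what is moved stays moved. The work goes in short steps, each a Python script; the robot and the scene stay as the last script left them, time stands still between calls to the robot, and variables do not carry over. Pictures are saved under pics/ and viewed, and the job is handed in when it is done.

```bash
mkdir -p pics; python3 - <<'E'
from station import r
import cv2
for n in ["side","top","wrist"]:
    s=r.snapshot(n); cv2.imwrite(f"pics/{n}0.png",s["frame"][:,:,::-1])
    print(n,s["fx"],s["fy"],s["cx"],s["cy"],s["R"],s["t"])
print(r.sense())
E
```

```text
side 437.211513995942 437.211513995942 276.5258239058948 208.69825056861185 [[-0.94879667  0.31569816  0.01093392]
 [ 0.2537679   0.78237077 -0.5687687 ]
 [-0.18811361 -0.53687117 -0.82242484]] [ 0.45429584 -0.17845386  1.27817964]
top 392.7531100602548 392.7531100602548 287.0534205168787 211.399214519091 [[ 0.02892565 -0.99891097  0.03660849]
 [-0.99652542 -0.03167957 -0.0770292 ]
 [ 0.07810506 -0.03425317 -0.99635652]] [0.08748667 0.51197856 0.89925914]
wrist 319.3078321888541 319.3078321888541 281.443007932036 211.5356829213266 [[ 0.39729675  0.91768564 -0.00289111]
 [ 0.88955369 -0.38433953  0.24693593]
 [ 0.22549839 -0.10067864 -0.9690275 ]] [-0.59932965 -0.03150047  0.38950909]
{'clock': 0.15, 'joints': array([ 6.33282757e+01,  5.25202035e+00,  7.05653463e+01, -1.40885396e-04,
        1.04264224e+02, -3.24943708e+00]), 'joint_vel': array([ 0.01455083, -0.13807945, -0.2213343 , -0.0411016 ,  0.02298007,
       -0.05582559]), 'joint_torque': array([ 1.67463670e-03, -4.47046065e+01, -4.06907022e+01,  6.99168071e-02,
        2.74690316e-02, -1.01670732e-04]), 'tcp_pos': array([0.23853513, 0.55060148, 0.40378549]), 'orientation': array([-1.79918533e+02, -4.48841240e-03,  1.56577675e+02]), 'contact_force': array([ 0.15967576, -0.07341091, -0.365385  ]), 'torque': array([ 0.02866313,  0.02284127, -0.00845137]), 'opening': 0.08746189023193149}
```

View pics/top0.png

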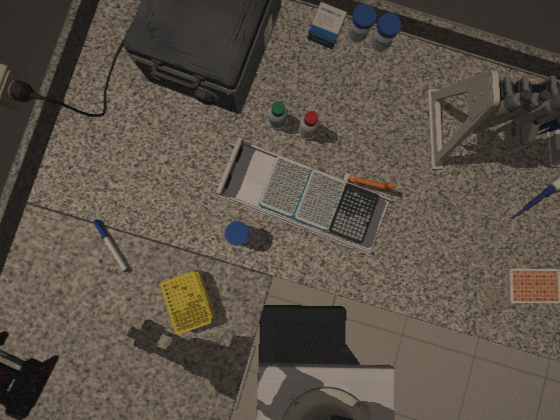

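View pics/side0.png

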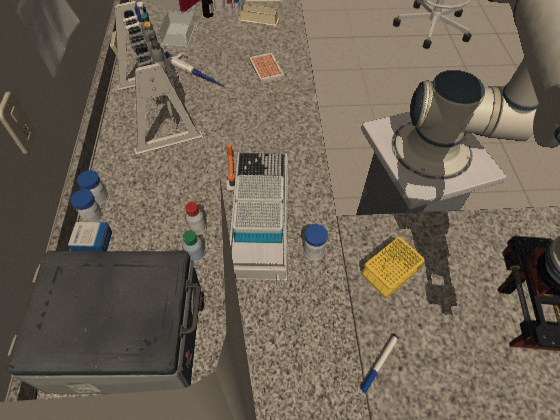

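View pics/wrist0.png

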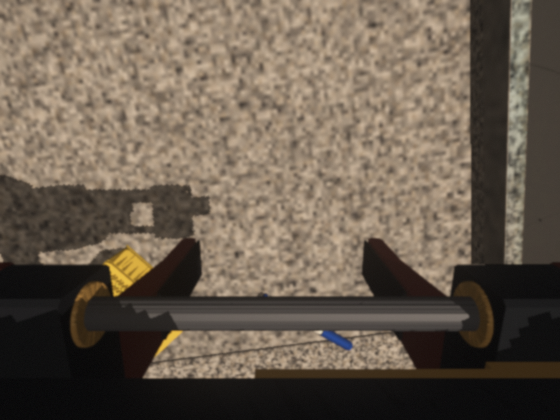

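The top view shows the lane running from its open rear at about (380,235) to the white end stop at (230,167). The row from the rear is black box_b (355,212), then two blue/white boxes at (320,198) and (285,186). The orange keeper is at (352–391,183). The bystanders are the jar (237,233), the red bottle (310,121) and the green bottle (278,113).

Look-alikes: the yellow rack (187,302), the orange-red rack (535,286) and the blue-lidded jars (363,20) and (387,28). I'll enlarge the lane to check the choice.

```bash
python3 - <<'E'
import cv2
i=cv2.imread("pics/top0.png")
c=i[130:260,210:410]; cv2.imwrite("pics/topc.png",cv2.convertScaleAbs(cv2.resize(c,None,fx=4,fy=4,interpolation=cv2.INTER_CUBIC),alpha=1.5))
i=cv2.imread("pics/side0.png")
c=i[140:290,180:340]; cv2.imwrite("pics/sidec.png",cv2.convertScaleAbs(cv2.resize(c,None,fx=4,fy=4,interpolation=cv2.INTER_CUBIC),alpha=1.5))
E
```

```text
(no output)
```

View pics/topc.png

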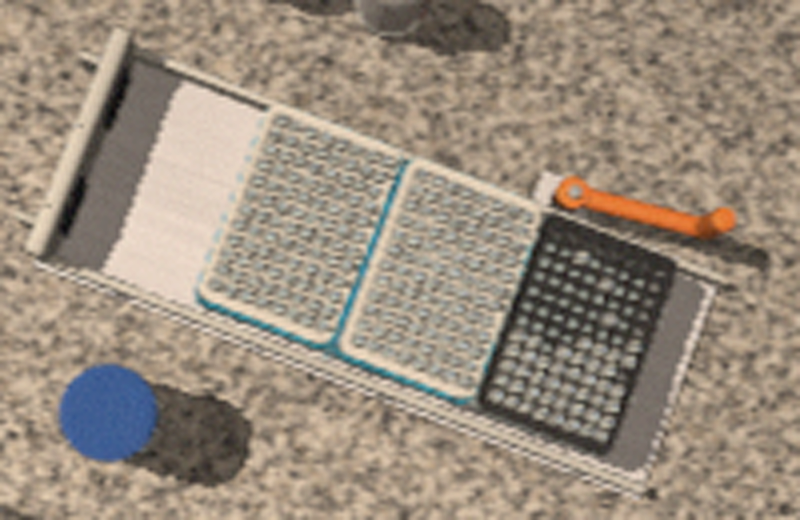

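View pics/sidec.png

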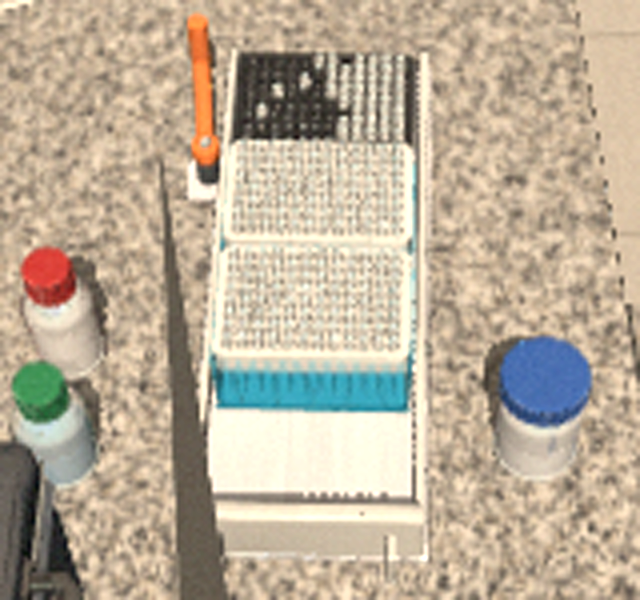

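```bash
cat > h.py <<'E'
import numpy as np,cv2,json
from station import r
C=json.load(open("cam.json")) if __import__("os").path.exists("cam.json") else {}
def cam(n):
    s=r.snapshot(n); return s
def ray(c,uv,z):
    R=np.array(c["R"]);t=np.array(c["t"]);d=R.T@np.array([(uv[0]-c["cx"])/c["fx"],(uv[1]-c["cy"])/c["fy"],1]);o=-R.T@t
    return o+d*(z-o[2])/d[2]
def proj(c,X):
    p=np.atleast_2d(X)@np.array(c["R"]).T+np.array(c["t"]); return np.c_[p[:,0]/p[:,2]*c["fx"]+c["cx"],p[:,1]/p[:,2]*c["fy"]+c["cy"]]
def w(L,p): # lane->world, L=(x,y,th)
    p=np.atleast_2d(p).astype(float);c,s=np.cos(L[2]),np.sin(L[2])
    return np.c_[L[0]+c*p[:,0]-s*p[:,1],L[1]+s*p[:,0]+c*p[:,1],p[:,2]]
def box(x0,x1,y0,y1,z0,z1): 
    return [(np.array(a)/1000,np.array(b)/1000) for a,b in [((x0,y0,z),(x1,y0,z)) for z in(z0,z1)]+[((x0,y1,z),(x1,y1,z)) for z in(z0,z1)]+[((x0,y0,z),(x0,y1,z)) for z in(z0,z1)]+[((x1,y0,z),(x1,y1,z)) for z in(z0,z1)]]
def overlay(c,img,L,segs,roi,k,name):
    u0,v0,u1,v1=roi
    im=cv2.convertScaleAbs(cv2.resize(img[v0:v1,u0:u1],None,fx=k,fy=k,interpolation=cv2.INTER_CUBIC),alpha=1.5)
    for a,b in segs:
        p=(proj(c,w(L,[a,b]))+.5-[u0,v0])*k-.5
        cv2.line(im,*[tuple(int(q) for q in x) for x in np.round(p)],(0,255,0),1)
    cv2.imwrite(name,im)
E
python3 - <<'E'
from h import *
from scipy.optimize import least_squares
cs={n:r.snapshot(n) for n in("top","side")}
json.dump({n:{k:np.array(v).tolist() for k,v in c.items() if k!="frame"} for n,c in cs.items()},open("cam.json","w"))
c=cs["top"]; f=lambda u,v:(210+(u+.5)/4-.5,130+(v+.5)/4-.5)
hub=ray(c,f(573,192),.042)[:2]; st=ray(c,f(90,147),.054)[:2]
post=ray(c,f(723,218),.074)[:2]
r1=ray(c,f(712,285),.024)[:2]; r2=ray(c,f(640,482),.024)[:2]
obs=np.array([hub,st,(r1+r2)/2]); mod=np.array([[-.09,-.078,0],[.175,0,0],[-.195,0,0]])
s=least_squares(lambda L:(w(L,mod)[:,:2]-obs).ravel(),[.45,0,1.2])
L=s.x;print(L,np.degrees(L[2]),s.fun*1000,"r1r2",np.linalg.norm(r1-r2))
d=post-hub;R=np.array([[np.cos(L[2]),np.sin(L[2])],[-np.sin(L[2]),np.cos(L[2])]]);dl=R@d
print("post",post,np.linalg.norm(d),"a",np.arctan2(-dl[0],dl[1]))
segs=box(-195,175,63.5,69.5,24,24)+box(-195,175,-69.5,-63.5,24,24)+box(175,175,-63,63,6,54)
overlay(c,np.ascontiguousarray(c["frame"][:,:,::-1]),L,segs,(210,130,410,260),4,"pics/ov1.png")
c=cs["side"];overlay(c,np.ascontiguousarray(c["frame"][:,:,::-1]),L,segs,(180,140,340,290),4,"pics/ov2.png")
E
```

```text
[0.54674874 0.06779413 1.22888728] 70.41005442693671 [-0.0108049   2.48834385  1.39909925  1.7448038  -1.38829434 -4.23314765] r1r2 0.123368948725692
post [ 0.57290771 -0.12342262] 0.07965617897507384 a 1.6955627812343737
```

View pics/ov1.png

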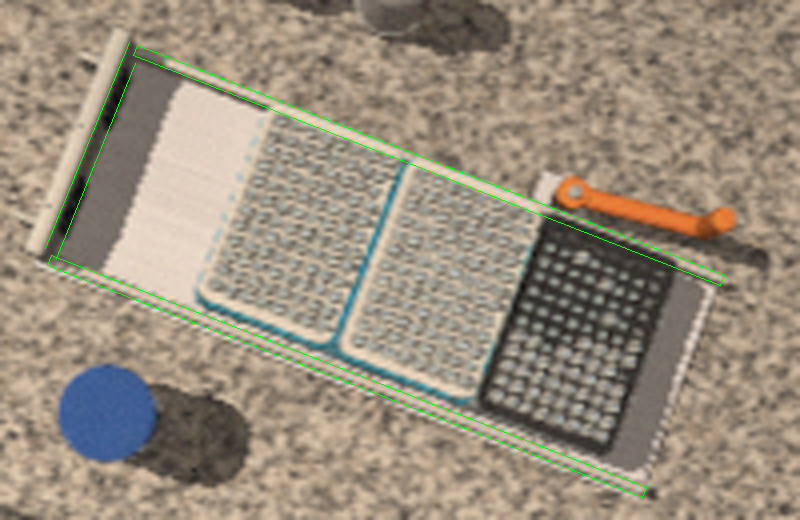

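View pics/ov2.png

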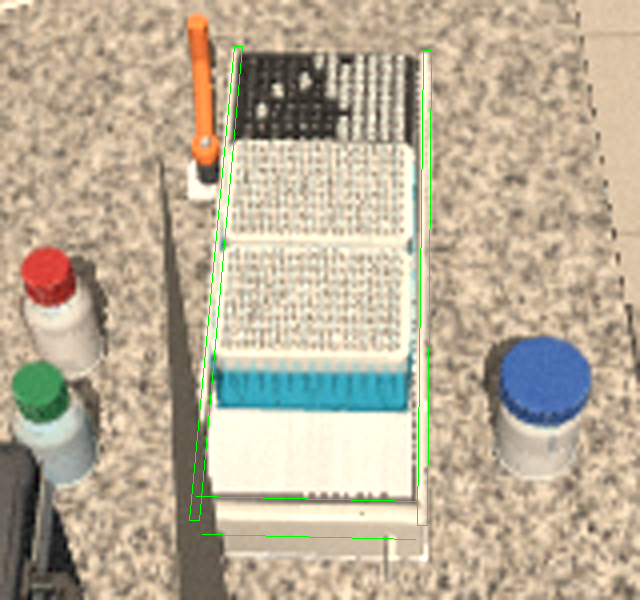

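```bash
python3 - <<'E'
import cv2
i=cv2.imread("pics/top0.png")
T=lambda i,u,v,w,h,k:cv2.convertScaleAbs(cv2.resize(i[v:v+h,u:u+w],None,fx=k,fy=k,interpolation=cv2.INTER_CUBIC),alpha=1.5)
cv2.imwrite("pics/z1.png",cv2.hconcat([T(i,210,130,40,75,8),T(i,340,175,55,75,8)]))
E
```

```text
(no output)
```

View pics/z1.png

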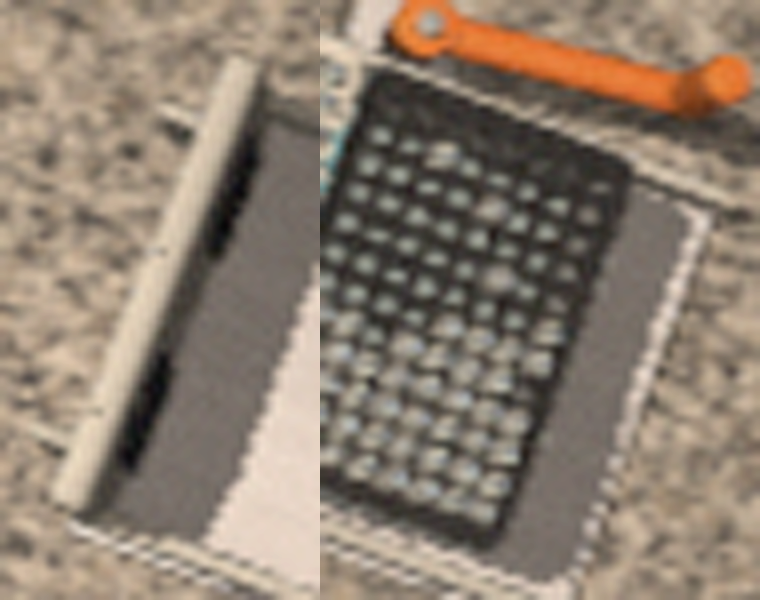

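```bash
python3 - <<'E'
from h import *
from scipy.optimize import least_squares
c=C["top"]
a=lambda u,v:(210+(u+.5)/8-.5,130+(v+.5)/8-.5)
b=lambda u,v:(340+(u-320+.5)/8-.5,175+(v+.5)/8-.5)
P=[ray(c,a(260,65),.054),ray(c,a(88,505),.054)]; Q=[ray(c,b(708,215),.006),ray(c,b(560,590),.006)]
hub=ray(c,b(430,22),.042);post=ray(c,b(728,75),.074)
for d in(P[0]-P[1],Q[0]-Q[1]):print(np.degrees(np.arctan2(d[1],d[0]))+90,np.linalg.norm(d))
box_r=[ray(c,b(633,175),.055),ray(c,b(497,548),.055)]; d=box_r[0]-box_r[1];print("boxb rear",np.degrees(np.arctan2(d[1],d[0]))+90,np.linalg.norm(d))
def inv(L,X):
    d=np.array(X)[:2]-L[:2];co,s=np.cos(L[2]),np.sin(L[2]);return np.array([co*d[0]+s*d[1],-s*d[0]+co*d[1]])
def f(L):
    p=[inv(L,x) for x in P];q=[inv(L,x) for x in Q];h=inv(L,hub)
    return np.array([p[0][0]-.177,p[1][0]-.177,(p[0][1]+p[1][1])/2,q[0][0]+.195,q[1][0]+.195,(q[0][1]+q[1][1])/2,h[0]+.09,h[1]+.078])
s=least_squares(f,[.547,.068,1.23],loss="soft_l1",f_scale=.002);L=s.x;print(L,np.degrees(L[2]),np.round(f(L)*1000,1))
dl=inv(L,post)-inv(L,hub);print("post lane",inv(L,post),"a",np.arctan2(-dl[0],dl[1]),np.linalg.norm(dl),"boxb rear lane",[inv(L,x) for x in box_r])
print({n:inv(L,ray(c,uv,z)) for n,uv,z in[("jar",(237,233),.086),("red",(311,118),.098),("green",(278,107),.092)]})
json.dump(L.tolist(),open("L.json","w"))
E
```

```text
71.22605053356712 0.1342112176094351
69.06577044859603 0.1210099122459376
boxb rear 70.68320269855482 0.1128691099875245
[0.54848926 0.06580029 1.23238239] 70.61030976725661 [ 0.6 -0.8  0.2 -0.1  3.2 -0.9 -2.   0.7]
post lane [-0.17063368 -0.08640359] a 1.6864405020990596 0.07915666358683196 boxb rear lane [array([-0.15940403, -0.05433572]), array([-0.15954762,  0.0585333 ])]
{'jar': array([0.10583502, 0.13748217]), 'red': array([ 0.04711797, -0.15284343]), 'green': array([ 0.12334056, -0.15104657])}
```

```bash
cat >> h.py <<'E'
L=np.array(json.load(open("L.json")));TH=np.degrees(L[2])
def tcp(x,y,tip): return w(L,[[x,y,tip+.182]])[0]
def inv(X):
    d=np.array(X)[:2]-L[:2];co,s=np.cos(L[2]),np.sin(L[2]);return np.array([co*d[0]+s*d[1],-s*d[0]+co*d[1]])
def fl():
    s=r.sense();f=s["contact_force"];co,sn=np.cos(L[2]),np.sin(L[2])
    return np.array([co*f[0]+sn*f[1],-sn*f[0]+co*f[1],f[2]]),inv(s["tcp_pos"]),s["clock"]
def save(n,name,roi,k):
    i=r.snapshot(n)["frame"][:,:,::-1];u0,v0,u1,v1=roi
    cv2.imwrite("pics/"+name,cv2.convertScaleAbs(cv2.resize(i[v0:v1,u0:u1],None,fx=k,fy=k,interpolation=cv2.INTER_CUBIC),alpha=1.5))
E
python3 - <<'E'
from h import *
for p,y in[((-.187,0,.2),TH),((-.187,0,.028),TH),((-.087,0,.028),TH),((-.16,-.14,.05),TH+7),((-.12,0,.05),TH-90)]:print(r.inverse_kinematics(tcp(*p),[180,0,y]))
r.grab(20)
r.reach(tcp(-.187,0,.2),[180,0,TH])
r.servo_line(tcp(-.187,0,.10),speed=.15)
print(fl(),r.sense()["opening"])
save("top","t2.png",(210,130,410,260),4);save("side","s2.png",(180,110,340,260),4)
E
```

```text
[-1.67178255e+01 -1.06077997e+01  8.81449166e+01 -2.54444375e-14
  1.02462883e+02  2.67186473e+00]
[-1.67178255e+01 -7.58721676e+00  1.03004446e+02 -2.54444375e-14
  8.45827710e+01  2.67186473e+00]
[-5.54289420e+00 -4.23138260e+00  9.98841139e+01 -2.54444375e-14
  8.43472687e+01  1.38467960e+01]
[-14.88619789  13.38550315  79.02810598   0.          87.58639087
  -2.49650766]
[-9.13933520e+00 -6.54584124e+00  9.97564024e+01 -2.54444375e-14
  8.67894388e+01  1.00250355e+02]
(array([-0.42612734, -0.18989228,  0.00517702]), array([-0.18688518, -0.00024746]), 4.9167) 0.000470461808825627
```

View pics/t2.png

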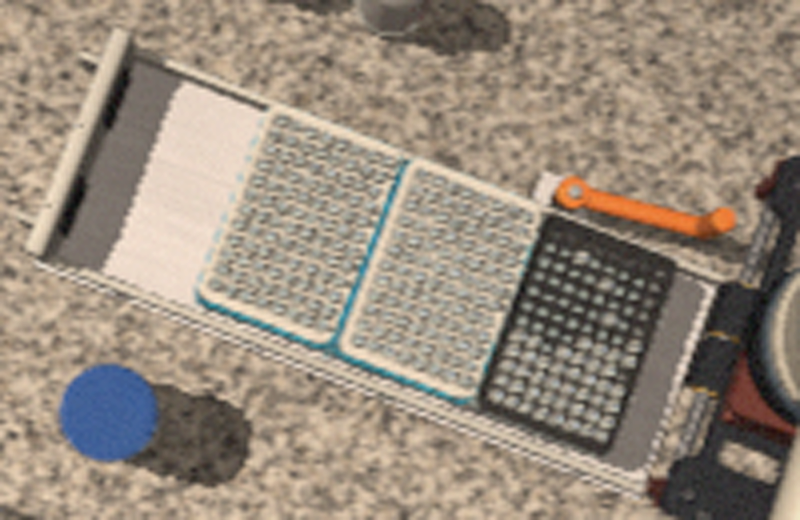

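View pics/s2.png

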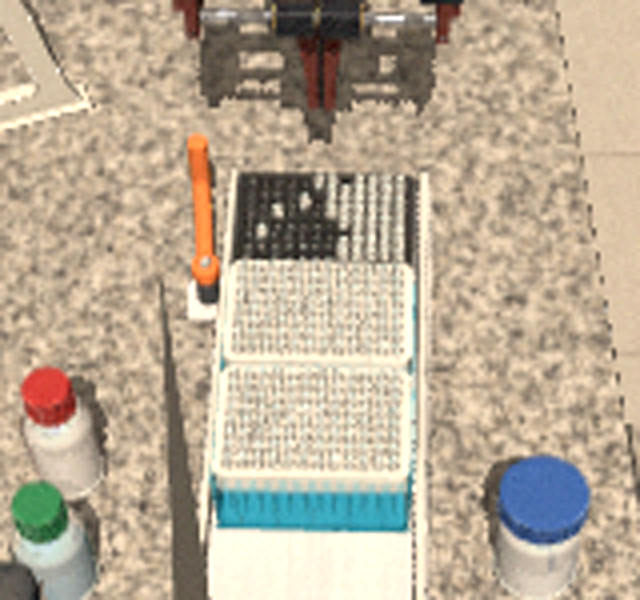

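The closed fingers hang behind box_b on the lane's centre line, with the tip at (320,105) in the side crop. The keeper post is clear. Next I'll lower and push, watching the force.

```bash
python3 - <<'E'
from h import *
z=.028
r.servo_line(tcp(-.187,0,z),speed=.08)
r.wait(.2);b,p,_=fl();print("base",b,p)
x=-.187
while x<-.07:
    st=.006 if x<-.100 else .002
    x+=st; r.servo_line(tcp(x,0,z),speed=.04)
    f,p,t=fl();d=f-b
    print(round(x*1000,1),np.round(p*1000,1),np.round(d,1),round(t,2))
    if d[0]<-12: break
save("top","t3.png",(210,130,410,260),4);save("side","s3.png",(180,140,340,290),4)
E
```

```text
base [-0.02112692 -0.05579889 -0.5757173 ] [-1.86989744e-01 -1.81217061e-04]
-181.0 [-180.7    0. ] [0.  0.9 0. ] 6.57
-175.0 [-174.7    0. ] [-0.5 -0.3  0.6] 6.87
-169.0 [-168.7    0. ] [-0.5 -0.3 -0.1] 7.17
-163.0 [-162.7   -0. ] [-0.2 -0.4 -0.4] 7.47
-157.0 [-156.6    0. ] [-0.5  0.   0.8] 7.77
-151.0 [-150.6    0. ] [ 0.5 -0.3  0.3] 8.07
-145.0 [-144.6    0. ] [0.6 0.3 0.1] 8.37
-139.0 [-138.6    0. ] [-0.1 -0.   0.5] 8.67
-133.0 [-132.6    0. ] [ 0.6 -0.3  0.6] 8.97
-127.0 [-126.6    0. ] [-0.5  0.5  1.6] 9.27
-121.0 [-120.6    0. ] [ 0.5 -0.1  1.4] 9.57
-115.0 [-114.6    0. ] [ 0.4 -0.4  1.1] 9.87
-109.0 [-108.6    0. ] [-0.2  0.9  0.6] 10.17
-103.0 [-102.6    0. ] [0.1 0.1 0. ] 10.47
-97.0 [-96.6   0. ] [0.4 0.8 0.5] 10.77
-95.0 [-95.  -0.] [-1.7  0.3  1.3] 11.02
-93.0 [-93.  -0.] [-1.7 -0.5  0.4] 11.27
-91.0 [-90.9  -0. ] [-1.9 -0.1  0.9] 11.52
-89.0 [-88.8   0. ] [-1.4 -0.7 -0.6] 11.77
-87.0 [-87.5  -0. ] [-5.6 -0.2  1.8] 12.02
-85.0 [-86.8  -0.1] [-12.6   1.4   3.7] 12.27
```

View pics/t3.png

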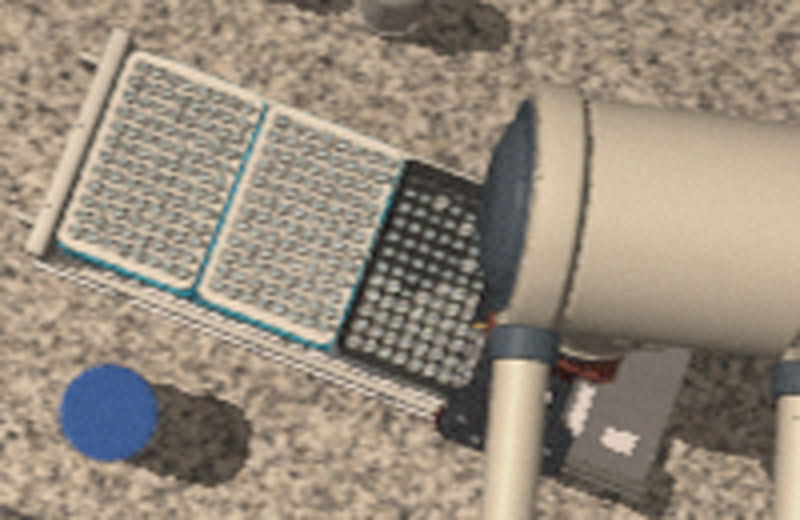

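View pics/s3.png

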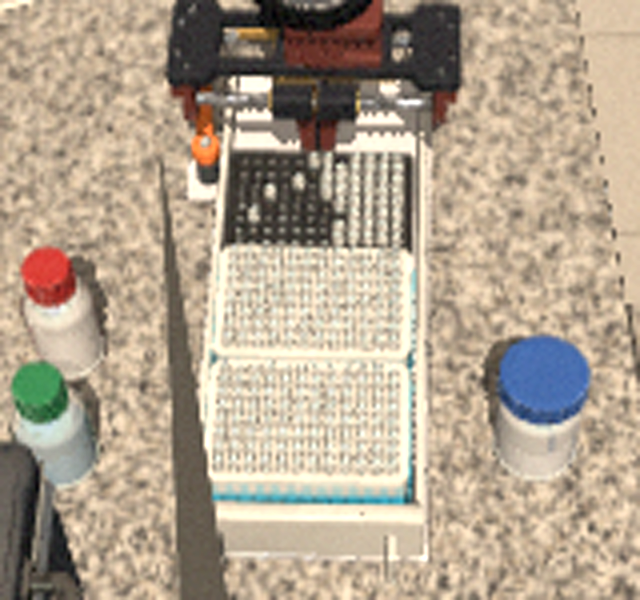

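The row is home: the force rose to 12.6 N at the predicted −87 mm, and the front box is at the stop. I'll press a little more, then back off and look.

```bash
python3 - <<'E'
from h import *
z=.028
r.servo_line(tcp(-.083,0,z),speed=.02);r.wait(.3);print(fl())
r.servo_line(tcp(-.12,0,z),speed=.05)
r.servo_line(tcp(-.16,0,.12),speed=.2)
a=1.6864;print(r.sense()["clock"])
r.reach(tcp(-.173,-.145,.14),[180,0,TH+7])
print(fl())
save("top","t4.png",(210,130,410,260),4);save("side","s4.png",(160,120,340,290),4)
E
```

```text
(array([-19.40276144,   2.77593153,   4.1483491 ]), array([-0.08608638, -0.00014528]), 12.9167)
14.4583
(array([-0.47031276, -0.04838306, -0.56179887]), array([-0.17248368, -0.1445181 ]), 15.1)
```

View pics/t4.png

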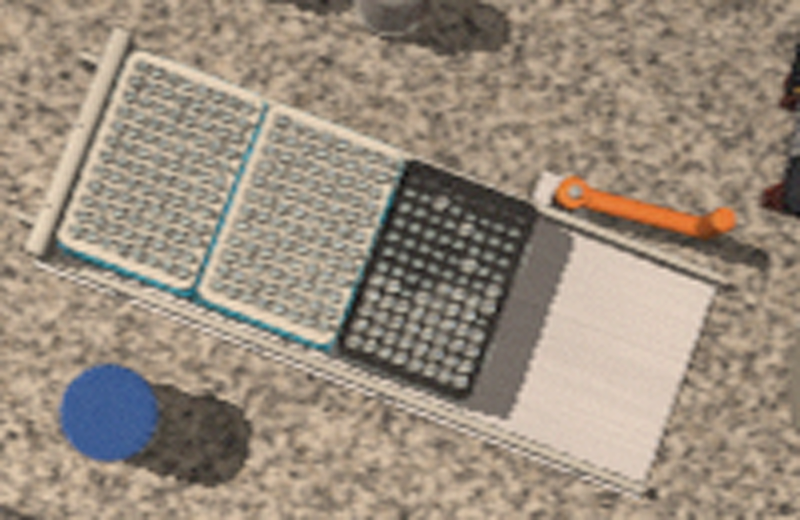

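View pics/s4.png

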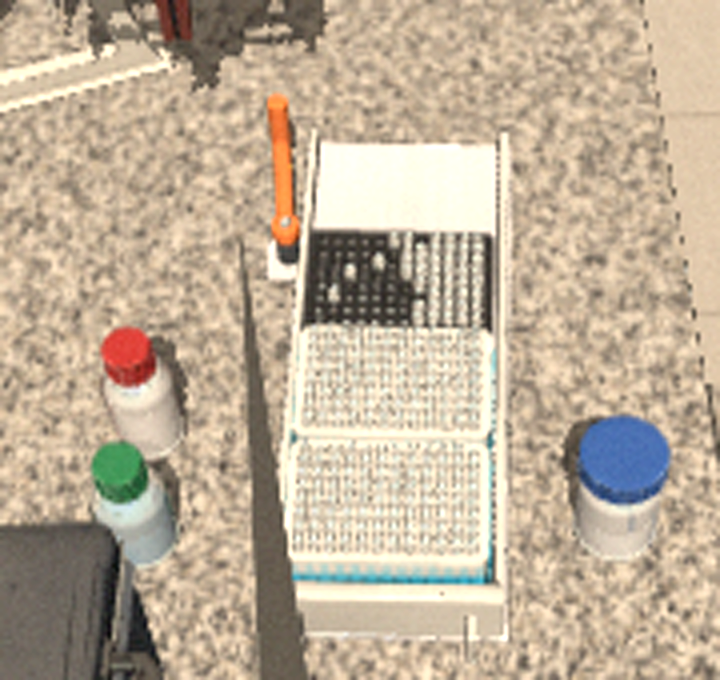

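```bash
python3 - <<'E'
from h import *
c=C["top"]
for uv in[(435,165),(432,92),(495,128),(497,75),(490,80),(445,150)]:
    print(uv,[np.round(inv(ray(c,uv,z))*1000) for z in(0,.12)])
E
```

```text
(435, 165) [array([-274., -189.]), array([-235., -148.])]
(432, 92) [array([-206., -358.]), array([-176., -296.])]
(495, 128) [array([-383., -331.]), array([-330., -272.])]
(497, 75) [array([-345., -461.]), array([-297., -385.])]
(490, 80) [array([-332., -442.]), array([-286., -369.])]
(445, 150) [array([-285., -233.]), array([-244., -186.])]
```

```bash
python3 - <<'E'
import cv2
i=cv2.imread("pics/top0.png")[60:190,400:560];j=cv2.imread("pics/side0.png")[0:170,90:260]
cv2.imwrite("pics/st.png",cv2.convertScaleAbs(cv2.hconcat([cv2.resize(i,(400,325)),cv2.resize(j,(325,325))]),alpha=1.5))
E
```

```text
(no output)
```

View pics/st.png

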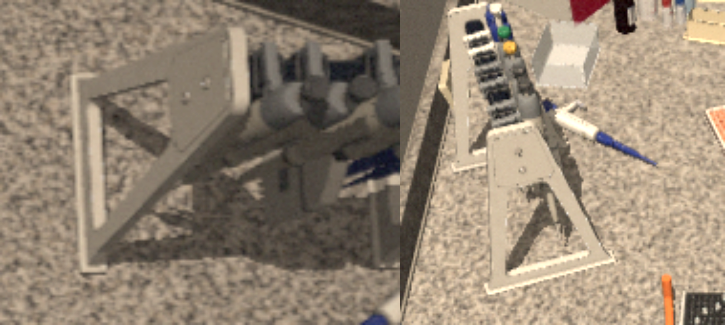

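```bash
cat >> h.py <<'E'
PIV=np.array([-.091,-.0777])
def kp(a,d,tip):
    u=np.array([-np.sin(a),np.cos(a)]);t=np.array([np.cos(a),np.sin(a)])
    p=PIV+.08*u-d*t; return tcp(p[0],p[1],tip),[180,0,TH+np.degrees(a)-90]
E
python3 - <<'E'
from h import *
a0=1.69
p,o=kp(a0,.045,.14); r.servo_line(p,rotation=o,speed=.1)
p,o=kp(a0,.045,.05); r.servo_line(p,rotation=o,speed=.12)
r.wait(.2);b=fl()[0];print(b)
p,o=kp(a0,.0215,.05); r.servo_line(p,rotation=o,speed=.06)
print(fl()[0]-b,fl()[2])
for a in np.linspace(a0,1.25,5)[1:]:
    p,o=kp(a,.0205,.05); r.servo_line(p,rotation=o,speed=.06)
    f,q,t=fl();print(round(a,2),np.round(f-b,1),round(t,2))
save("top","t5.png",(210,130,410,260),4);save("side","s5.png",(160,120,340,290),4)
E
```

```text
[-0.31151974 -0.70604302 -0.24399734]
[0.39454725 0.54025075 0.58218127] 17.1417
1.58 [1.3 1.8 0.3] 17.46
1.47 [0.9 1.2 0.4] 17.76
1.36 [-0.6  1.9  0.1] 18.06
1.25 [1.5 1.1 0.6] 18.36
```

View pics/s5.png

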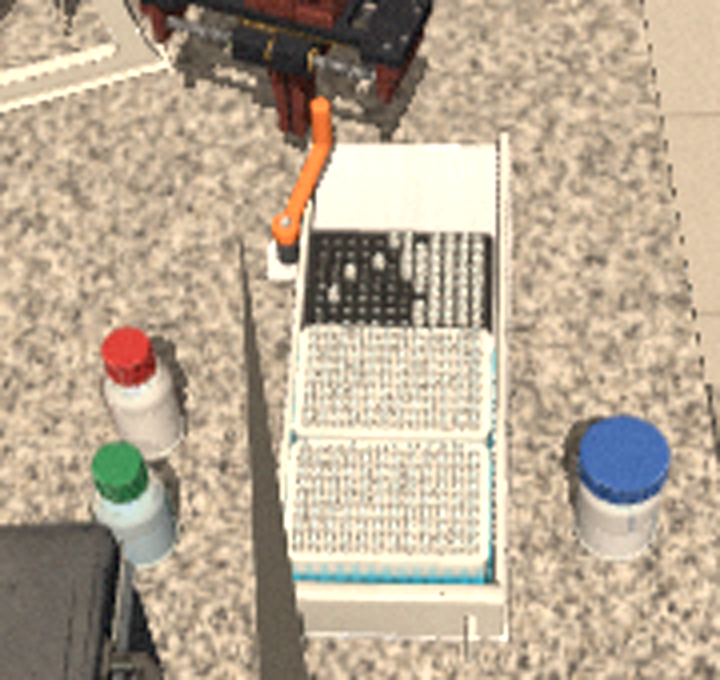

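View pics/t5.png

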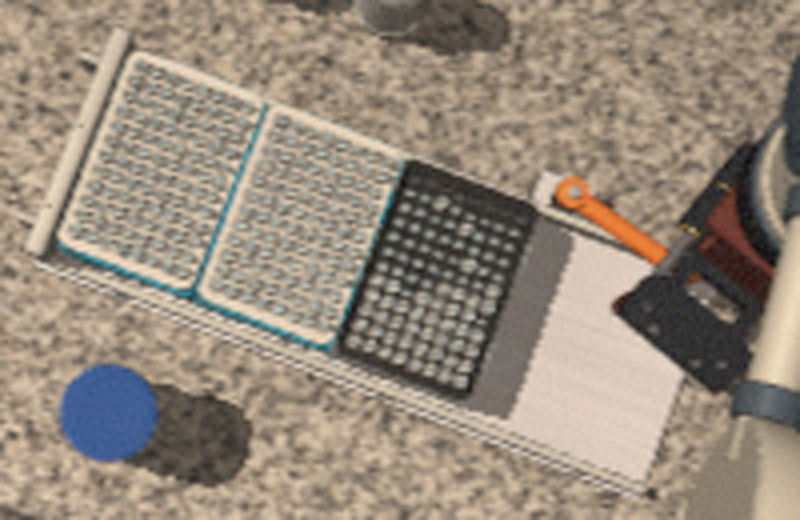

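The keeper is following: in the side crop the fingers sit against the post at (320,105). I'll continue to closed.

```bash
python3 - <<'E'
from h import *
b=np.array([-.31,-.7,-.24])
for a in list(np.linspace(1.25,.15,11)[1:])+list(np.arange(.12,-.16,-.03)):
    p,o=kp(a,.0205,.05); r.servo_line(p,rotation=o,speed=.06 if a>.14 else .03)
    f,q,t=fl();d=f-b;tt=d[0]*np.cos(a)+d[1]*np.sin(a);print(round(a,2),np.round(d,1),round(tt,1),round(t,2))
    if tt<-6: break
save("top","t6.png",(210,130,410,260),4);save("side","s6.png",(160,120,340,290),4)
E
```

```text
1.14 [ 0.3  1.1 -0.1] 1.1 18.76
1.03 [1.  0.5 1.1] 0.9 19.06
0.92 [ 0.1  1.3 -0.1] 1.1 19.36
0.81 [0.4 1.4 0.5] 1.3 19.66
0.7 [0.9 1.1 1.1] 1.3 19.96
0.59 [ 0.7  0.5 -1.1] 0.8 20.26
0.48 [-0.5  0.7  0.8] -0.2 20.56
0.37 [-0.4  0.9  0.3] -0.1 20.86
0.26 [1.  0.7 0. ] 1.2 21.16
0.15 [-0.8  0.5 -0.9] -0.8 21.46
0.12 [0.4 0.5 0.1] 0.4 21.71
0.09 [-0.2  1.1 -0.3] -0.1 21.96
0.06 [0.1 1.4 0.7] 0.2 22.21
0.03 [0.2 0.5 0.8] 0.2 22.46
0.0 [ 0.1  1.1 -0.8] 0.1 22.71
-0.03 [-0.1  1.2 -0.4] -0.1 22.96
-0.06 [-3.8  1.2  0.5] -3.9 23.21
-0.09 [-11.8   1.8   1.8] -11.9 23.46
```

View pics/s6.png

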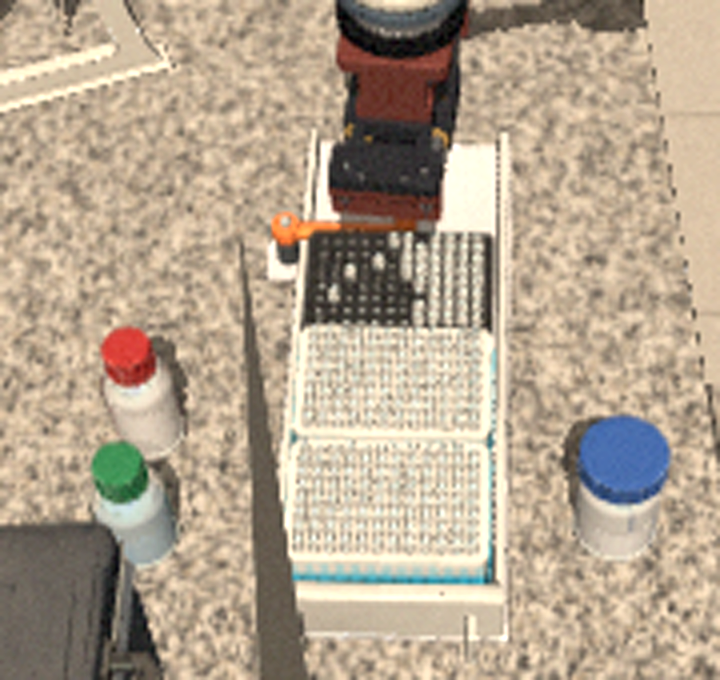

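The arm lies across the lane and has met its stop (force rising to 12 N). I'll back straight off and check.

```bash
python3 - <<'E'
from h import *
p,o=kp(-.09,.0205,.05)
q=inv(p);X=tcp(q[0]-.05,q[1],.05); r.servo_line(X,speed=.06)
X=tcp(q[0]-.09,q[1],.18); r.servo_line(X,speed=.15)
j=r.sense()["joints"].copy(); j[0]-=45; r.move_joints(j)
r.wait(.3);print(fl())
save("top","t7.png",(210,130,410,260),4);save("side","s7.png",(160,120,340,290),4)
E
```

```text
(array([ 0.20376153, -0.22823401,  0.60463121]), array([-0.5558483 ,  0.11205946]), 27.3083)
```

View pics/t7.png

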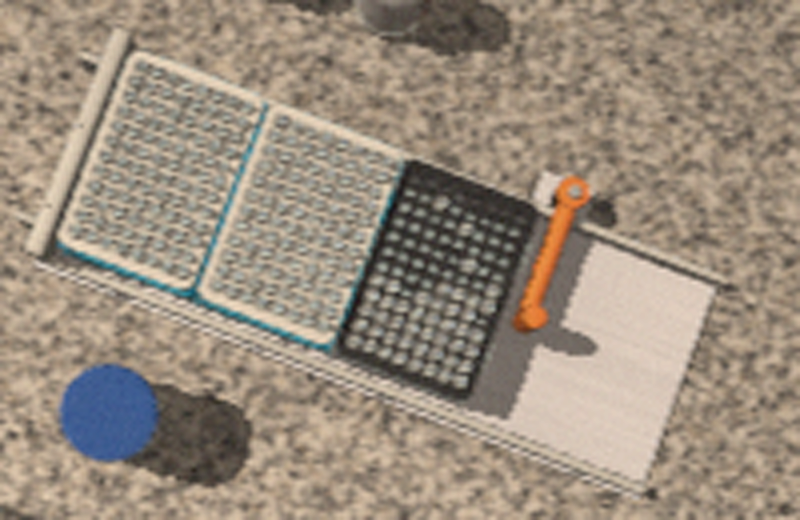

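View pics/s7.png

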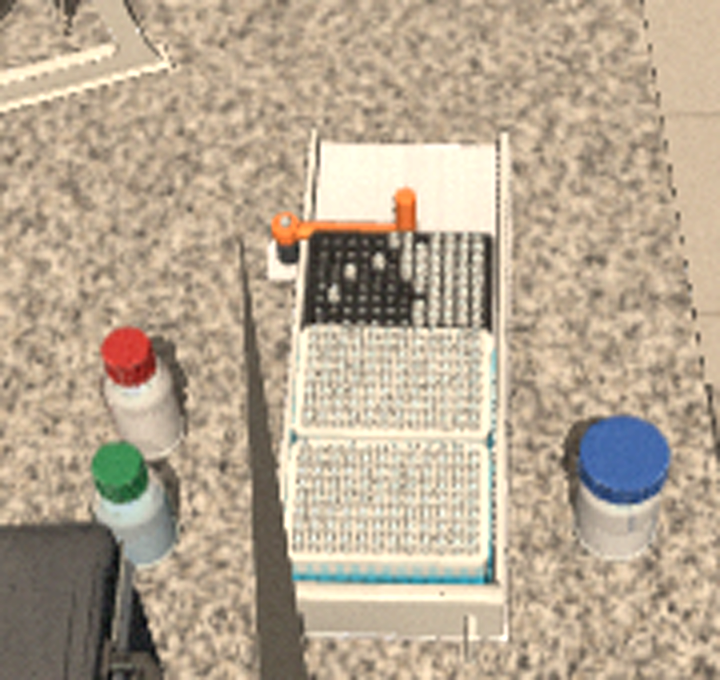

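```bash
python3 - <<'E'
from h import *
c=C["top"]; f=lambda u,v:(210+(u+.5)/4-.5,130+(v+.5)/4-.5)
d=inv(ray(c,f(535,316),.074))-inv(ray(c,f(573,192),.042));print("a",np.arctan2(-d[0],d[1]),np.linalg.norm(d))
print("rear b",inv(ray(c,f(537,215),.061)),inv(ray(c,f(470,397),.061)))
E
```

```text
a 0.0003912205874727481 0.07978957242529619
rear b [-0.07431279 -0.0521714 ] [-0.07499863  0.0572937 ]
```

The keeper angle measures 0.000. The deck's rear edge is at −75 mm (deck slightly inset; the wall is expected at −77), and it is square. The boxes touch. Handing in.

```bash
python3 -c "
from station import r
r.hand_in();print(r.sense()['clock'])"
```

```text
the job is handed in; nothing more can be done
the job is handed in; nothing more can be done
```

The row is home against the end stop and the keeper is closed behind it. I handed the job in at about 27 s of the 56 s allowed; no verdict was reported.

- **Row:** I pushed it from behind with closed fingertips, as one train. The force rose at the predicted finger position, −87 mm in the lane, and I pressed on to about 19 N. In the last pictures the front box is at the stop and no gaps show between the boxes. The last box's rear edge is square across the lane at about −75 mm. That is 2 mm off the nominal −77 mm, within what the picture and camera calibration can tell.
- **Keeper:** I swept it shut with the outside of the closed fingers until it met its own stop at about 12 N, then backed straight off. Afterwards it measured 0.000 rad in the top view.
- **Bystanders:** the jar and both bottles look unmoved, and I kept away from the yellow look-alike.
- **Failed or disagreeing checks:** no check failed. While fitting the lane's pose, single image points disagreed by up to 3 mm, but the forces confirmed both final contacts.

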